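# Hang the hook cup on the box and stow the thumbscrew

## Task

First hang the small printed cup by its own hook over the rim of the big open box, on the long wall that faces the robot, with the cup on the outside of the box, and let go of it. Then put the bed-levelling thumbscrew into the hanging cup, so that it does not get lost. Leave the cup without a hook, the glue stick and the scraper where they are.

Things in the scene. Friction and masses are not known exactly. Their poses are not given: they have to be found in the camera images.
- box: Big open grey printed box, fixed, 110 (x) x 190 (y) x 90 mm high, walls 4 mm. Origin: centre of its underside, on the build plate (top at z = 0.004 m). x points away from the robot (yaw within 0.3 rad), z up. The long wall facing the robot has its outer face at x = -55 mm. Open lid on the plate behind it (+x), 28 mm high. Inside only prints under 27 mm high, 45 mm or more from that wall.
- rim (a point): Middle of the top of the box's robot-facing long wall: centre of its 4 mm thickness, at rim height (90 mm above the plate). Axes as the box's.
- cup (a point): Centre (23 mm above its underside) of the loose grey cup with a hook, 40 to 85 g, upright on the plate. Body 50 (x) x 60 (y) x 46 mm high, open on top, walls and floor 3 mm. The hook is on its +x side (yaw within 0.6 rad of the world x), 34 mm wide; its bridge spans x = 21 to 39 mm, underside 39 mm and top 44 mm above this point. Hung, the cup may tilt up to about 0.15 rad. z up.
- seat (a point): Point of the hook that rests on a rim: middle of its 10 mm slot, at the bridge's underside; 30 mm in +x and 39 mm in +z from the cup's centre point, same axes. The slot (cup axes x = 25 to 35 mm) opens downwards between the cup's +x outer face and a 4 mm lip; the lip ends 24 mm below the seat, its end flaring outwards to x = 43 mm.
- screw (a point): Centre (21 mm above its underside) of the bed-levelling thumbscrew, standing on its round head: grey knurled head 30 mm across and 12 mm high, with a plain upright steel stem 10 mm across rising 30 mm from it (42 mm high in all). Loose, about 30 g. z runs up along the stem.
- plaincup: Bystander: loose grey printed cup with the same 50 x 60 x 46 mm body as the hook cup but with no hook. Origin: centre of its underside. Its place and the hook cup's place may be swapped (left or right).
- glue: Bystander: white glue stick with black cap, 30 mm across, 88 mm high, standing upright. Origin: centre of its underside.
- scraper: Bystander: scraper with black handle, 200 mm long, lying flat on the plate. Origin near its middle, on the underside; x along its length, handle to -x.

How it is judged:
By the outcome, as a careful person would: the job done as asked, in the order asked, and still so for the second after the job is handed in, with the robot touching nothing.
It also fails if it takes over 59 s, if anything falls off the work surface, if the arm or the gripper's body presses on something with over 40 N, if the wrist force passes 120 N, or if a joint passes its speed limit or range.

## Robot

A 7-joint arm with a two-finger parallel gripper is mounted at the origin on the work surface. World frame = base frame: x ahead of the robot, y to its left, z up, the work surface at z = 0. Lengths are in m, angles in rad, forces in N, time in s.
With the tool pointing down it reaches from about 0.4 to 0.85 m from the base axis. Payload 10.4 kg.
Tool frame: the origin (TCP) lies at the very end of the fingers, on their centre line; the grasp point (between the pads) lies 19 mm behind it; z points along the fingers, y is the line along which they close (so a half turn about z gives the same grasp; the last joint's range is limited). The gripper opens to 87 mm and grips with 3 to 60 N. Pads are 19 mm wide; open, the fingers measure 117 mm over their backs; the gripper's body (75 mm by 190 mm) begins 51 mm behind the grasp point.
Start: joints at [-1.21, 0.332, -0.065, 1.46, 0.022, 1.35, -0.088], TCP at [0.234, 0.58, 0.223] pointing down, gripper open.
Joint ranges: [-2.6, 2.6], [-0.5, 2.12], [-1.47, 1.34], [0.16, 2.42], [-1.27, 4.41], [0.06, 2.06], [-2.6, 2.6]. Speed limits (rad/s): [2.22, 2.22, 2.79, 2.79, 3.14, 3.14, 3.14].

## Interface

Orientations are given as a unit quaternion [x, y, z, w].
In Python, from bench import * gives the robot as it stands.
- The arm moves only by the tool step_arm, never from a script. Its arguments are lists of equal length, an entry for each row: "delta_pos": the shift along the world's x, y, z in units of 25 mm (1.0 is 25 mm), a list of three; "turn": the turn about the world's z in units of 0.12 rad (1.0 is 0.12 rad). In form: {"delta_pos": [[tx, ty, tz], ...], "turn": [turn, ...]}. A call has 1 to 12 rows; each row shifts and turns the commanded pose from where the row before left it; what a row does not reach is not made up. A row lasts 1/10 s, in which the tool goes at most 50 mm and 8.59 degrees, less where a joint would pass 70% of its speed; a pose out of reach is approached as far as the arm can. A call with a number of a shift or a turn outside -1 to 1 is refused whole. A call with a gripper value outside its range is refused whole. "grip" is the closure, from 0 (fully open) to 1 (shut), set as the call begins (left out, the last holds). The fingers move at their own pace and stop on an object; "newtons" is the grip in N (left out, the last holds). Time passes only in rows, so rows that do not move let the fingers close. It gives the time, the measured TCP pose, the force, the opening and the grip force at its end, in the units of the state.
- read_state(): the state, without advancing time (a new reading comes with each control period).
- camera(name): name is "scene" or "top"; returns a dict with "image" (400x640x3 uint8, red, green, blue), "z_map" (400x640 float32, m along the optical axis (not along the pixel's ray), 0 where there is no reading), "mtx" (3x3 intrinsics, pixels), "view" (4x4, takes a point from world to camera coordinates). Camera axes: x right, y up, looking along -z (the intrinsics and any distortion apply to the point x, -y, -z); pixel columns grow to the right and rows downward; lengths in m; the calibration is good to about 2 mm. A picture is of the moment at which its call begins.
- close_job(): hands the job in; it is judged then, once.
The state is a dict: "time": time; "joint_positions": joint angles; "joint_vel": joint speeds; "joint_torque": joint torques, N m; "ee_pos": TCP position; "eef_rot": TCP orientation; "ft_force": force on the tool from outside, world axes, zero at the start; "torque": the same for the moment, N m; "width": finger opening in m; "grip_force": force on a finger pad.
Only numpy, scipy, OpenCV 4.12 (cv2) and the standard library are available. Lean on these libraries where they do the work, as an engineer would, in place of code of your own. Each camera call takes 0.05 s, during which the arm holds its last target. There are 200 camera calls.

## Working session

There is one attempt and no reset: what is moved stays moved. The work goes in short steps, Python scripts to look and compute and a tool call to move; the robot and the scene stay as the last step left them, time stands still between calls to the robot, and variables do not carry over. Pictures are saved under pics/ and viewed, at most 10 in all, crops included, and the job is handed in when it is done.

Besides the shell and the picture viewer there is one more tool, called after ">>>" by a JSON object that holds its "op" and its "data", one argument or row to a line. step_arm: Moves the arm, as the interface text tells. Shifts and turns lie within -1 to 1; 1 stands for 25 mm of shift or 0.12 rad of turn. Its arguments: {"type":"object","properties":{"delta_pos":{"type":"array"},"turn":{"type":"array"},"grip":{"type":"number"},"newtons":{"type":"number"}},"required":["delta_pos","turn"]}

```bash
mkdir -p pics; cat > h.py <<'E'
from bench import *
import numpy as np, cv2
def cloud(c):
    z=c["z_map"]; K=c["mtx"]; V=c["view"]
    v,u=np.mgrid[0:z.shape[0],0:z.shape[1]]
    x=(u-K[0,2])/K[0,0]*z; y=(v-K[1,2])/K[1,1]*z
    P=np.stack([x,-y,-z,np.ones_like(z)],-1)@np.linalg.inv(V).T
    P=P[...,:3]; P[z<=0]=np.nan
    return P
E
python3 - <<'E'
from h import *
s=read_state(); print(s)
for n in("top","scene"):
    c=camera(n); cv2.imwrite(f"pics/{n}1.png",c["image"][...,::-1]); print(n,c["mtx"],np.linalg.inv(c["view"])[:3,3])
    np.save(n+"1.npy",cloud(c))
E
```

```text
{'time': 0.0, 'joint_positions': array([-1.20957796,  0.33285536, -0.06471513,  1.46096343,  0.02162433,
        1.34993654, -0.0884926 ]), 'joint_vel': array([-2.53509514e-04, -1.17157118e-03,  1.87002148e-03,  6.26171251e-05,
       -1.06586529e-03,  7.97194288e-04,  1.10314741e-04]), 'joint_torque': array([ 7.13348090e-04, -6.23255396e+01,  2.51320977e-02, -3.89902210e+01,
       -6.13814872e-02,  3.96105624e-02,  1.40867296e-04]), 'ee_pos': array([0.23389269, 0.57914281, 0.22175376]), 'eef_rot': array([ 1.90709516e-01,  9.81646241e-01, -7.26832388e-04, -9.55315667e-05]), 'ft_force': array([ 0.26964884, -0.15299006, -0.28408882]), 'torque': array([-0.00565009,  0.00115476, -0.03320558]), 'grip_force': 0.0, 'width': 0.0868214520017197}
top [[398.16993353   0.         318.41826533]
 [  0.         398.16993353 203.41998869]
 [  0.           0.           1.        ]] [ 0.46887798 -0.01475721  1.06841993]
scene [[426.16380623   0.         318.0739172 ]
 [  0.         426.16380623 202.13074096]
 [  0.           0.           1.        ]] [0.80110148 0.44992727 0.75947446]
```

View pics/top1.png

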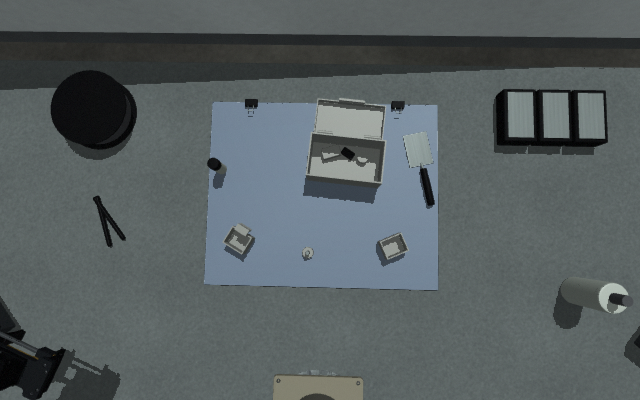

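View pics/scene1.png

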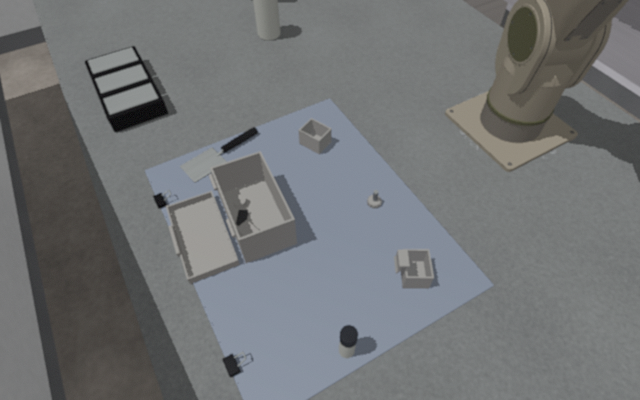

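The top view shows the hook cup at (238,239), the screw at (307,253), the plain cup at (393,247), the box at (345,160), the glue at (214,163) and the scraper at (425,170). The scene view agrees, with the hook on the cup's far side at (403,260).

```bash
python3 - <<'E'
import numpy as np, cv2
for n,(rc,rs,rb) in {"top":((215,265,215,265),(240,268,295,320),(125,195,300,392)),"scene":((240,295,385,445),(180,215,360,390),(150,262,208,300))}.items():
    P=np.load(n+"1.npy")
    def sub(r,lo,hi):
        q=P[r[0]:r[1],r[2]:r[3]].reshape(-1,3); return q[(q[:,2]>lo)&(q[:,2]<hi)]
    q=P[270:280,300:330] if n=="top" else P[290:310,300:330]; print(n,"plate z",np.nanmedian(q[...,2]))
    for nm,r,lo,hi in(("hook",rc,.062,.085),("rim46",rc,.044,.055),("cupall",rc,.02,.085),("stem",rs,.036,.06),("head",rs,.010,.02),("boxrim",rb,.088,.1)):
        q=sub(r,lo,hi)
        if len(q)<3: print(nm,len(q)); continue
        (c,s,a)=cv2.minAreaRect((q[:,:2]*1000).astype(np.float32))
        print(nm,len(q),"rect c",np.round(c,1),"s",np.round(s,1),"a",round(a,1),"mean",np.round(q.mean(0)*1000,1),"zmax",q[:,2].max().round(4))
E
```

```text
top plate z 0.003125021163892905
hook 105 rect c [487.6 199.4] s [34.4 18.1] a 60.2 mean [487.7 199.2  69.9] zmax 0.0765
rim46 120 rect c [469.2 210.8] s [60.9 66.2] a 60.4 mean [463.2 214.3  48.3] zmax 0.0545
cupall 327 rect c [469.4 210.6] s [61.2 67. ] a 60.3 mean [470.6 209.2  50.7] zmax 0.0765
stem 14 rect c [433.2  35.6] s [7.7 7.9] a 3.0 mean [433.2  35.   44.4] zmax 0.0482
head 91 rect c [432.2  34.5] s [28.8 29.1] a 1.1 mean [432.8  34.3  14.8] zmax 0.0194
boxrim 526 rect c [675.7 -58.9] s [190.3 118. ] a 84.7 mean [681.4 -60.4  92.8] zmax 0.098
scene plate z 0.004049791003314929
hook 198 rect c [487.6 201.8] s [35.9 18.3] a 60.1 mean [488.8 202.7  70.3] zmax 0.0738
rim46 278 rect c [468.8 212.7] s [63.3 67.7] a 59.9 mean [465.8 218.4  48.7] zmax 0.0547
cupall 882 rect c [468.8 212.7] s [63.3 67.7] a 59.9 mean [470.1 216.   46.7] zmax 0.0738
stem 27 rect c [433.4  37.1] s [10.4  9. ] a 13.3 mean [433.1  37.9  43.5] zmax 0.0482
head 115 rect c [432.9  37.6] s [30.9 28.3] a 55.5 mean [434.8  40.1  15.2] zmax 0.0196
boxrim 885 rect c [675.2 -56.8] s [192.8 118.1] a 84.5 mean [680.5 -49.3  92.6] zmax 0.0976
```

>>> {"op": "step_arm", "data": {
  "delta_pos": [
    [0.6,-0.95,0],
    [0.6,-0.95,0],
    [0.6,-0.95,0],
    [0.6,-0.95,0],
    [0.6,-0.95,0],
    [0.6,-0.95,0],
    [0.6,-0.95,0],
    [0.6,-0.95,0],
    [0.6,-0.95,0],
    [0.6,-0.95,-0.5],
    [0.6,-0.95,-0.5],
    [0.6,-0.95,-0.5]
  ],
  "turn": [-0.1,-0.1,-0.1,-0.1,-0.1,-0.1,-0.1,-0.1,-0.1,-0.1,-0.1,-0.1],
  "grip": 0
}}

```text
time: 1.3
ee_pos: [0.4144, 0.2934, 0.1844]
eef_rot: [0.261, 0.965, -0.0, -0.0]
ft_force: [-0.0, 0.0, 1.1]
width: 0.0871
grip_force: 0.0
```

```bash
python3 - <<'E'
import numpy as np, cv2
for n,rb in {"top":(165,190,300,392),"scene":(150,262,208,300)}.items():
    q=np.load(n+"1.npy")[rb[0]:rb[1],rb[2]:rb[3]].reshape(-1,3); q=q[(q[:,2]>.089)&(q[:,2]<.1)]
    y=-.0957; c=np.array([.6755,-.058]); R=np.array([[np.cos(y),np.sin(y)],[-np.sin(y),np.cos(y)]])
    l=(q[:,:2]-c)@R.T*1000
    m=(l[:,0]<-50)&(abs(l[:,1])<85); f=np.polyfit(l[m,1],l[m,0],1)
    print(n,m.sum(),f,l[m,0].min(),l[m,0].max(),"y ext",l[:,1].min(),l[:,1].max(),"z",np.median(q[m.nonzero()[0],2]))
    print(np.histogram(l[:,0],bins=np.arange(-64,68,4)))
from h import *
s=read_state(); print(s["ee_pos"],s["eef_rot"])
E
```

```text
top 132 [-1.88927114e-03 -5.65698955e+01] -58.85626329264737 -53.673798926035886 y ext -95.64015340656888 94.1965832114305 z 0.09316867886068325
(array([ 0, 89, 59,  6,  7,  7,  4,  5,  1,  3,  2,  4,  4,  0,  0,  0,  0,
        0,  0,  0,  0,  0,  0,  0,  0,  0,  0,  0,  0,  0,  0,  0]), array([-64, -60, -56, -52, -48, -44, -40, -36, -32, -28, -24, -20, -16,
       -12,  -8,  -4,   0,   4,   8,  12,  16,  20,  24,  28,  32,  36,
        40,  44,  48,  52,  56,  60,  64]))
scene 178 [ 3.30469897e-04 -5.68683844e+01] -59.43273068609206 -54.660293586684986 y ext -95.25359110055258 97.417160557168 z 0.09362198553481399
(array([  0, 136,  75,  12,  12,  11,  12,  11,  12,  15,  13,  12,  14,
        12,  12,  15,  11,  14,  11,  15,  13,  14,  16,  13,  13,  13,
        13,  56, 146,  71,  46,   0]), array([-64, -60, -56, -52, -48, -44, -40, -36, -32, -28, -24, -20, -16,
       -12,  -8,  -4,   0,   4,   8,  12,  16,  20,  24,  28,  32,  36,
        40,  44,  48,  52,  56,  60,  64]))
[0.41436542 0.29338878 0.18444347] [ 2.61073111e-01  9.65319027e-01 -4.52455220e-05 -6.48081042e-05]
```

>>> {"op": "step_arm", "data": {
  "delta_pos": [
    [0.47,-0.78,-0.4],
    [0.47,-0.78,-0.4],
    [0.47,-0.78,-0.4],
    [0.47,-0.78,-0.4],
    [0,0,0],
    [0,0,0]
  ],
  "turn": [0,0,0,0,0,0]
}}

```text
time: 1.9
ee_pos: [0.4608, 0.2163, 0.1448]
eef_rot: [0.261, 0.965, -0.0, -0.0]
ft_force: [0.1, 0.7, 0.0]
width: 0.0868
grip_force: 0.0
```

```bash
python3 - <<'E'
from h import *
c=camera("scene"); im=c["image"][190:310,330:530]; cv2.imwrite("pics/s2.png",cv2.resize(im,None,fx=4,fy=4)[...,::-1])
E
```

```text
(no output)
```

View pics/s2.png

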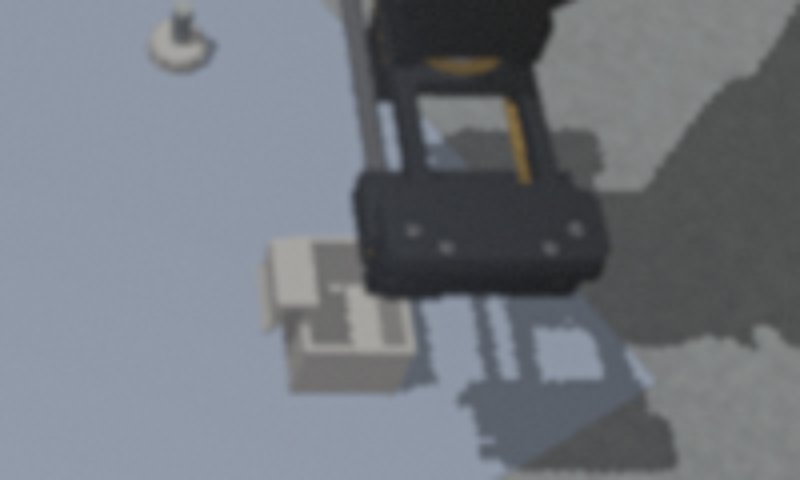

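The crop shows the open gripper above the cup; the cup's hook is at crop (290,270) and nothing stands in the way below. I'll descend and grip.

>>> {"op": "step_arm", "data": {
  "delta_pos": [
    [0,0,-0.8],
    [0,0,-0.8],
    [0,0,-0.8],
    [0,0,-0.8],
    [0,0,-0.6],
    [0,0,-0.5],
    [0,0,-0.4],
    [0,0,-0.4],
    [0,0,0],
    [0,0,0]
  ],
  "turn": [0,0,0,0,0,0,0,0,0,0]
}}

```text
time: 2.95
ee_pos: [0.4612, 0.2167, 0.0178]
eef_rot: [0.261, 0.965, 0.0, 0.0]
ft_force: [0.1, 0.3, 0.4]
width: 0.0868
grip_force: 0.0
```

>>> {"op": "step_arm", "data": {
  "delta_pos": [
    [0,0,0],
    [0,0,0],
    [0,0,0],
    [0,0,0],
    [0,0,0],
    [0,0,0],
    [0,0,0],
    [0,0,0],
    [0,0,0],
    [0,0,0]
  ],
  "turn": [0,0,0,0,0,0,0,0,0,0],
  "grip": 1,
  "newtons": 15
}}

```text
time: 3.95
ee_pos: [0.4611, 0.2166, 0.0177]
eef_rot: [0.261, 0.965, 0.0, 0.0]
ft_force: [-0.8, -0.9, 5.7]
width: 0.0599
grip_force: 15.0
```

>>> {"op": "step_arm", "data": {
  "delta_pos": [
    [0,0,0.4],
    [0,0,0.8],
    [0,0,1],
    [0,0,1],
    [0,0,1],
    [0,0,0.8],
    [0,0,0.6]
  ],
  "turn": [0,0,0,0,0,0,0]
}}

```text
time: 4.65
ee_pos: [0.4613, 0.2167, 0.1595]
eef_rot: [0.261, 0.965, 0.001, 0.001]
ft_force: [-0.1, -0.5, -0.8]
width: 0.0598
grip_force: 15.0
```

>>> {"op": "step_arm", "data": {
  "delta_pos": [
    [0.4,-0.8,0],
    [0.46,-0.9,0],
    [0.46,-0.9,0],
    [0.46,-0.9,0],
    [0.46,-0.9,0],
    [0.46,-0.9,0],
    [0.46,-0.9,0],
    [0.46,-0.9,0],
    [0.46,-0.9,0],
    [0.46,-0.9,0],
    [0.4,-0.9,0],
    [0.2,-0.8,0]
  ],
  "turn": [0.3,0.3,0.3,0.3,0.3,0.3,0.3,0.3,0.3,0.3,0.3,0.3]
}}

```text
time: 5.85
ee_pos: [0.59, -0.0496, 0.1578]
eef_rot: [0.047, 0.999, -0.0, 0.0]
ft_force: [-0.2, -0.2, -0.3]
width: 0.06
grip_force: 15.0
```

>>> {"op": "step_arm", "data": {
  "delta_pos": [
    [0,0,0],
    [0,0,0],
    [0,0,0]
  ],
  "turn": [0,0,0]
}}

```text
time: 6.15
ee_pos: [0.5894, -0.0472, 0.1576]
eef_rot: [0.047, 0.999, 0.0, -0.0]
ft_force: [-0.1, 0.5, 0.2]
width: 0.0603
grip_force: 15.0
```

```bash
python3 - <<'E'
from h import *
s=read_state(); print(s["ee_pos"],s["eef_rot"],s["width"])
for n in("top","scene"):
    c=camera(n); P=cloud(c); np.save(n+"3.npy",P)
    if n=="scene": im=c["image"][90:290,180:400]; cv2.imwrite("pics/s3.png",cv2.resize(im,None,fx=3,fy=3)[...,::-1])
    q=P.reshape(-1,3); t=s["ee_pos"]; d=q[:,:2]-t[:2]
    y=-.0957; R=np.array([[np.cos(y),np.sin(y)],[-np.sin(y),np.cos(y)]])
    l=d@R.T*1000; m=(l[:,0]>15)&(l[:,0]<55)&(abs(l[:,1])<35)&(q[:,2]>.2)&(q[:,2]<.24)
    m2=m&(l[:,0]<45)
    print(n,m.sum(),m2.sum())
    if m2.sum()>3:
        print(np.histogram(l[m2,0],bins=np.arange(15,47,2))[0],np.percentile(l[m2,1],[0,5,50,95,100]),np.percentile(q[m2,2],[0,5,50,95,100]))
        print(cv2.minAreaRect(l[m2].astype(np.float32)))
E
```

```text
[ 0.58936616 -0.04718007  0.1576476 ] [ 4.74265161e-02  9.98874667e-01  3.39764407e-04 -1.02992496e-04] 0.06033959342474999
top 0 0
scene 140 140
[ 0  0  3  4  2  3  6  9 15 21 23 26 28  0  0] [-34.95368368 -33.10732923  -2.31239734  18.73803975  21.90727187] [0.20047113 0.20274892 0.210642   0.23714925 0.2398077 ]
((31.031421661376953, -6.1211395263671875), (56.7008056640625, 19.169164657592773), 85.32967376708984)
```

View pics/s3.png

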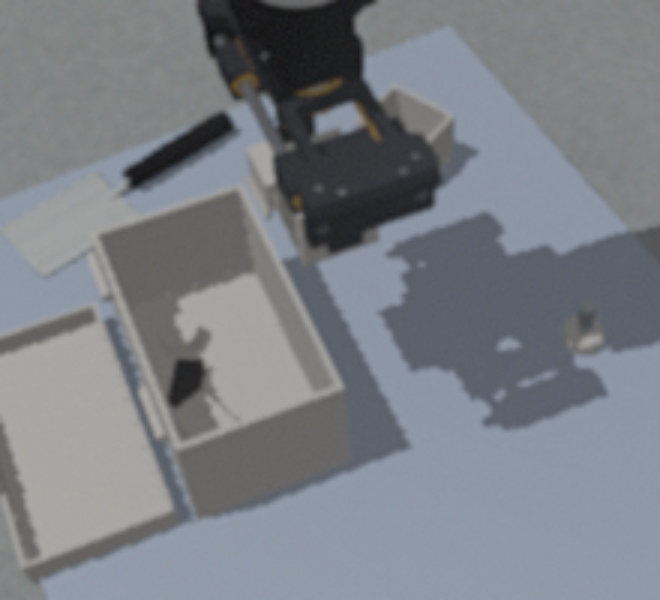

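```bash
python3 - <<'E'
import numpy as np
P=np.load("scene3.npy"); q=P.reshape(-1,3); t=np.array([.5894,-.0472])
y=-.0957; R=np.array([[np.cos(y),np.sin(y)],[-np.sin(y),np.cos(y)]]); l=(q[:,:2]-t)@R.T*1000
for a in np.arange(.176,.218,.003):
    m=(l[:,0]>24)&(l[:,0]<55)&(abs(l[:,1])<30)&(q[:,2]>=a)&(q[:,2]<a+.003)
    if m.sum(): print(round(a,3),m.sum(),"x",np.percentile(l[m,0],[0,50,90,100]).round(1),"y",np.percentile(l[m,1],[0,100]).round(1))
m=(l[:,0]>36)&(l[:,0]<46)&(abs(l[:,1])<30)&(q[:,2]>=.189)&(q[:,2]<.206)
print(np.polyfit(l[m,1],l[m,0],1),"yaw slope of lip")
c=np.array([.6191,-.0526]); print("rim in tool",R@(c-t)*1000)
E
```

```text
0.176 5 x [25.6 25.7 26.2 26.4] y [-3.4 15.2]
0.179 5 x [25.5 26.1 41.  42.2] y [-12.   27.1]
0.182 12 x [25.6 42.3 42.9 43. ] y [-14.5  26.5]
0.185 20 x [25.3 41.3 42.3 42.7] y [-16.1  26.3]
0.188 14 x [37.6 40.  40.9 41.6] y [-9.9 19.8]
0.191 8 x [36.8 39.6 39.8 39.9] y [-15.8  18.9]
0.194 9 x [36.6 39.6 40.1 40.2] y [-14.3  19.5]
0.197 7 x [36.4 39.7 40.  40.1] y [-13.9  19.1]
0.2 9 x [35.9 39.8 40.1 40.2] y [-7.1 18.9]
0.203 6 x [35.1 39.5 40.  40.1] y [-11.   18.8]
0.206 10 x [33.6 39.5 40.  40.2] y [-5.2 19.7]
0.209 85 x [26.2 34.7 39.  40.2] y [-16.  20.]
0.212 7 x [35.2 36.7 39.9 40. ] y [-8.5 21.9]
[-0.04396597 39.683028  ] yaw slope of lip
rim in tool [30.08009173 -2.53733747]
```

>>> {"op": "step_arm", "data": {
  "delta_pos": [
    [-0.03,-0.1,0],
    [0,0,-0.6],
    [0,0,-0.6],
    [0,0,-0.5],
    [0,0,-0.4],
    [0,0,-0.3],
    [0,0,-0.3],
    [0,0,-0.3],
    [0,0,-0.3],
    [0,0,0]
  ],
  "turn": [0,0,0,0,0,0,0,0,0,0]
}}

```text
time: 7.25
ee_pos: [0.5882, -0.0509, 0.074]
eef_rot: [0.048, 0.999, -0.0, -0.001]
ft_force: [-0.7, -0.6, -1.1]
width: 0.0599
grip_force: 15.0
```

>>> {"op": "step_arm", "data": {
  "delta_pos": [
    [0,0,-0.2],
    [0,0,-0.2],
    [0,0,-0.2],
    [0,0,-0.1],
    [0,0,-0.1],
    [0,0,0]
  ],
  "turn": [0,0,0,0,0,0]
}}

```text
time: 7.85
ee_pos: [0.5886, -0.0509, 0.0548]
eef_rot: [0.048, 0.999, 0.0, -0.0]
ft_force: [0.2, -0.3, 0.2]
width: 0.06
grip_force: 15.0
```

```bash
python3 - <<'E'
from h import *
s=read_state(); print(s["ee_pos"],s["ft_force"],s["torque"])
c=camera("scene"); im=c["image"][110:250,200:380]; cv2.imwrite("pics/s4.png",cv2.resize(im,None,fx=4,fy=4)[...,::-1])
E
```

```text
[ 0.58861162 -0.05090646  0.05475177] [ 0.20843076 -0.33303956  0.22088768] [ 0.0474452   0.04361275 -0.0236765 ]
```

View pics/s4.png

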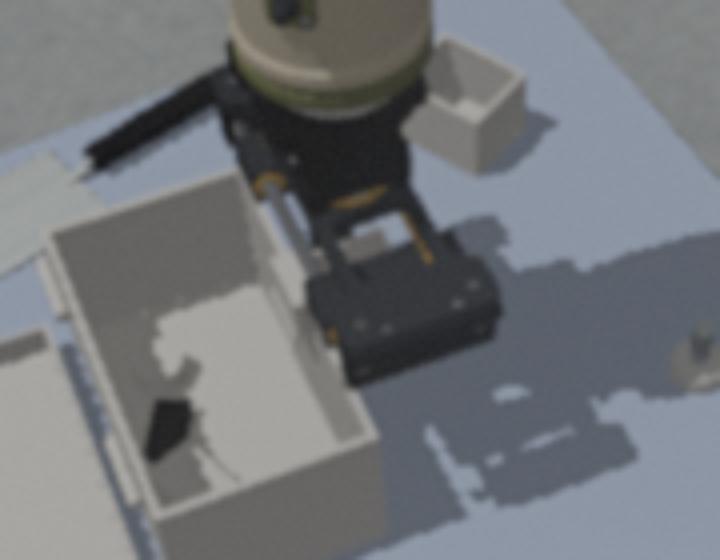

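The lip at crop (298,275) is on the inside of the front wall and the cup on the outside, with no contact force. I'll lower the last 9 mm.

>>> {"op": "step_arm", "data": {
  "delta_pos": [
    [0,0,-0.12],
    [0,0,-0.12],
    [0,0,-0.06],
    [0,0,-0.06],
    [0,0,0]
  ],
  "turn": [0,0,0,0,0]
}}

```text
time: 8.4
ee_pos: [0.5888, -0.0509, 0.046]
eef_rot: [0.048, 0.999, 0.0, -0.0]
ft_force: [0.3, -0.6, 0.2]
width: 0.0599
grip_force: 15.0
```

>>> {"op": "step_arm", "data": {
  "delta_pos": [
    [0,0,-0.04],
    [0,0,0]
  ],
  "turn": [0,0]
}}

```text
time: 8.6
ee_pos: [0.5892, -0.0509, 0.0455]
eef_rot: [0.048, 0.999, 0.0, 0.0]
ft_force: [-0.5, -0.1, 2.7]
width: 0.06
grip_force: 15.0
```

Contact at the expected height (2.7 N upward). I'll release and rise.

>>> {"op": "step_arm", "data": {
  "delta_pos": [
    [0,0,0],
    [0,0,0],
    [0,0,0],
    [0,0,0],
    [0,0,0],
    [0,0,0],
    [0,0,0]
  ],
  "turn": [0,0,0,0,0,0,0],
  "grip": 0
}}

```text
time: 9.3
ee_pos: [0.5888, -0.051, 0.0451]
eef_rot: [0.048, 0.999, 0.0, -0.0]
ft_force: [0.2, -0.3, 0.2]
width: 0.0867
grip_force: 0.0
```

>>> {"op": "step_arm", "data": {
  "delta_pos": [
    [0,0,0.2],
    [0,0,0.5],
    [0,0,0.8],
    [0,0,0.8],
    [0,0,0.8],
    [0,0,0.8],
    [-0.6,0.3,0.3],
    [-0.9,0.5,0],
    [-0.9,0.5,0],
    [-0.9,0.5,0],
    [-0.9,0.5,0],
    [-0.9,0.5,0]
  ],
  "turn": [0,0,0,0,0,0,0,0,0,0,0,0]
}}

```text
time: 10.5
ee_pos: [0.4606, 0.0194, 0.1511]
eef_rot: [0.048, 0.999, 0.0, 0.001]
ft_force: [-0.2, -0.0, -0.0]
width: 0.0873
grip_force: 0.0
```

```bash
python3 - <<'E'
from h import *
s=read_state(); print(s["ee_pos"],s["width"])
y=-.0957; R=np.array([[np.cos(y),np.sin(y)],[-np.sin(y),np.cos(y)]]); rim=np.array([.6191,-.0526])
ims=[]
for n,b in(("top",(120,260,260,420)),("scene",(120,240,210,380))):
    c=camera(n); P=cloud(c); np.save(n+"5.npy",P); im=c["image"][b[0]:b[1],b[2]:b[3]]; ims.append(cv2.resize(im,(560,400 if n=="scene" else 490))[:290 if n=="top" else 400])
    q=P.reshape(-1,3); l=(q[:,:2]-rim)@R.T*1000
    for nm,a,e,x0,x1 in(("bridge",.096,.105,-20,25),("cuprim",.072,.085,-65,-5)):
        m=(q[:,2]>a)&(q[:,2]<e)&(l[:,0]>x0)&(l[:,0]<x1)&(abs(l[:,1])<50)
        if m.sum()>3: print(n,nm,m.sum(),cv2.minAreaRect(l[m].astype(np.float32)),np.median(q[m,2]),l[m].min(0),l[m].max(0))
    m=(abs(q[:,0]-.433)<.03)&(abs(q[:,1]-.036)<.03)&(q[:,2]>.034)&(q[:,2]<.055); print("stem",m.sum(),q[m].mean(0) if m.any() else "")
v=np.zeros((400,560,3),np.uint8)
cv2.imwrite("pics/s5.png",ims[1][...,::-1])
E
```

```text
[0.46060987 0.01938288 0.15114789] 0.08726914883436657
top bridge 93 ((-0.5013933181762695, 11.412118911743164), (18.091995239257812, 76.25635528564453), 6.671398639678955) 0.09843846498175235 [ -7.66048385 -27.12149148] [10.34456755 49.76998872]
top cuprim 81 ((-29.09488296508789, -1.0662879943847656), (47.92738342285156, 59.92073059082031), 0.009175723418593407) 0.07646515260366582 [-53.06292882 -31.02942905] [-5.13523247 28.8975494 ]
stem 0 
scene bridge 140 ((0.594965934753418, 12.432207107543945), (70.43505859375, 18.71323013305664), 89.3830337524414) 0.09879107742112653 [ -9.04147691 -22.76184664] [ 9.92445414 47.65899811]
scene cuprim 155 ((-30.607776641845703, 0.9668960571289062), (62.31106185913086, 48.14186096191406), 88.90103912353516) 0.0757295929378734 [-54.81544569 -30.01060554] [-6.21067655 32.14789648]
stem 30 [0.43315541 0.03826519 0.04277647]
```

View pics/s5.png

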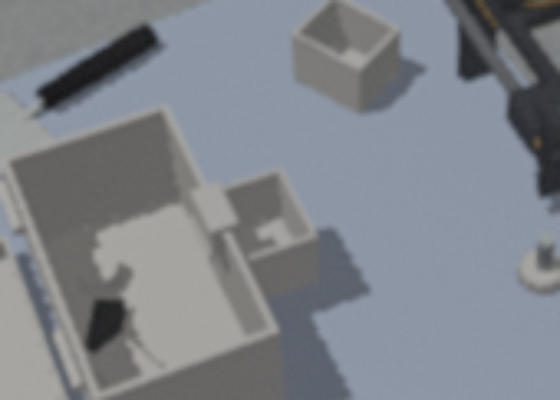

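The picture shows the cup hanging by its hook on the front wall, bridge at (213,208), cup outside at (265,225), upright. Screw next.

>>> {"op": "step_arm", "data": {
  "delta_pos": [
    [-0.6,0.36,0],
    [-0.5,0.3,0],
    [0,0,-0.5],
    [0,0,-0.8],
    [0,0,-0.8],
    [0,0,-0.8],
    [0,0,-0.5],
    [0,0,0],
    [0,0,0]
  ],
  "turn": [0,0,0,0,0,0,0,0,0]
}}

```text
time: 11.5
ee_pos: [0.4343, 0.035, 0.0652]
eef_rot: [0.048, 0.999, -0.0, 0.0]
ft_force: [-0.3, 0.4, 0.6]
width: 0.0872
grip_force: 0.0
```

>>> {"op": "step_arm", "data": {
  "delta_pos": [
    [-0.04,0.04,-0.5],
    [0,0,-0.5],
    [0,0,-0.4],
    [0,0,-0.3],
    [0,0,-0.1],
    [0,0,0],
    [0,0,0]
  ],
  "turn": [0,0,0,0,0,0,0]
}}

```text
time: 12.2
ee_pos: [0.4331, 0.0366, 0.0204]
eef_rot: [0.048, 0.999, 0.0, 0.0]
ft_force: [-0.4, 0.4, 0.1]
width: 0.0872
grip_force: 0.0
```

>>> {"op": "step_arm", "data": {
  "delta_pos": [
    [0,0,0],
    [0,0,0],
    [0,0,0],
    [0,0,0],
    [0,0,0],
    [0,0,0],
    [0,0,0],
    [0,0,0],
    [0,0,0],
    [0,0,0],
    [0,0,0],
    [0,0,0]
  ],
  "turn": [0,0,0,0,0,0,0,0,0,0,0,0],
  "grip": 1,
  "newtons": 15
}}

```text
time: 13.4
ee_pos: [0.4327, 0.0365, 0.0201]
eef_rot: [0.048, 0.999, 0.0, -0.0]
ft_force: [0.2, 0.3, -0.8]
width: 0.0095
grip_force: 15.0
```

>>> {"op": "step_arm", "data": {
  "delta_pos": [
    [0,0,0.4],
    [0,0,0.8],
    [0,0,1],
    [0,0,1],
    [0,0,1],
    [0,0,0.6],
    [0,0,0.4]
  ],
  "turn": [0,0,0,0,0,0,0]
}}

```text
time: 14.1
ee_pos: [0.4332, 0.0366, 0.1519]
eef_rot: [0.048, 0.999, 0.0, 0.001]
ft_force: [-0.1, -0.4, 0.5]
width: 0.0088
grip_force: 15.0
```

>>> {"op": "step_arm", "data": {
  "delta_pos": [
    [0.4,-0.23,0],
    [0.8,-0.44,0],
    [0.8,-0.44,0],
    [0.8,-0.44,0],
    [0.8,-0.44,0],
    [0.8,-0.44,0],
    [0.8,-0.44,0],
    [0.6,-0.34,0],
    [0.4,-0.24,0],
    [0,0,0],
    [0,0,0]
  ],
  "turn": [0,0,0,0,0,0,0,0,0,0,0]
}}

```text
time: 15.2
ee_pos: [0.5873, -0.0497, 0.1494]
eef_rot: [0.048, 0.999, -0.0, -0.001]
ft_force: [-0.2, 0.1, -0.6]
width: 0.0092
grip_force: 15.0
```

```bash
python3 - <<'E'
from h import *
s=read_state(); print(s["ee_pos"],s["width"],s["grip_force"])
c=camera("scene"); im=c["image"][80:240,210:390]; cv2.imwrite("pics/s6.png",cv2.resize(im,None,fx=3.5,fy=3.5)[...,::-1])
E
```

```text
[ 0.58730241 -0.04972809  0.14943896] 0.009183794089625134 15.000146180391312
```

View pics/s6.png

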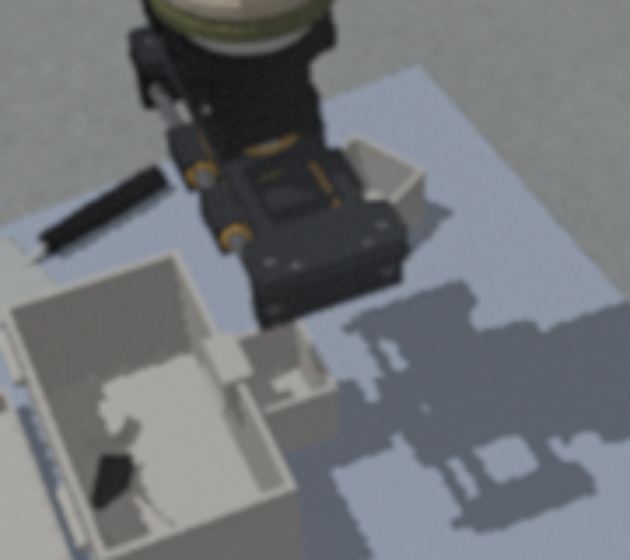

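The screw is in the hand (gone from its old place; the opening is 9 mm), with the cup just beneath at crop (295,375). I'll lower it in.

>>> {"op": "step_arm", "data": {
  "delta_pos": [
    [0,0,-0.5],
    [0,0,-0.6],
    [0,0,-0.5],
    [0,0,-0.4],
    [0,0,-0.3],
    [0,0,-0.3],
    [0,0,0]
  ],
  "turn": [0,0,0,0,0,0,0]
}}

```text
time: 15.95
ee_pos: [0.5872, -0.0497, 0.084]
eef_rot: [0.048, 0.999, -0.0, -0.001]
ft_force: [1.2, -0.3, 0.1]
width: 0.0096
grip_force: 15.0
```

>>> {"op": "step_arm", "data": {
  "delta_pos": [
    [0,0,-0.2],
    [0,0,-0.2],
    [0,0,-0.2],
    [0,0,-0.2],
    [0,0,-0.2],
    [0,0,-0.15],
    [0,0,0],
    [0,0,0]
  ],
  "turn": [0,0,0,0,0,0,0,0]
}}

```text
time: 16.75
ee_pos: [0.5878, -0.0497, 0.0564]
eef_rot: [0.048, 0.999, 0.0, -0.0]
ft_force: [0.5, 0.4, 0.7]
width: 0.0088
grip_force: 15.0
```

>>> {"op": "step_arm", "data": {
  "delta_pos": [
    [0,0,-0.1],
    [0,0,-0.06],
    [0,0,0],
    [0,0,0]
  ],
  "turn": [0,0,0,0]
}}

```text
time: 17.15
ee_pos: [0.5878, -0.0497, 0.0523]
eef_rot: [0.048, 0.999, 0.0, 0.0]
ft_force: [-0.1, -0.5, 0.3]
width: 0.0093
grip_force: 15.0
```

>>> {"op": "step_arm", "data": {
  "delta_pos": [
    [0,0,0],
    [0,0,0],
    [0,0,0],
    [0,0,0],
    [0,0,0]
  ],
  "turn": [0,0,0,0,0],
  "grip": 0.82
}}

```text
time: 17.65
ee_pos: [0.5878, -0.0497, 0.0524]
eef_rot: [0.048, 0.999, 0.0, 0.0]
ft_force: [0.3, 0.5, -0.5]
width: 0.0153
grip_force: 0.0
```

>>> {"op": "step_arm", "data": {
  "delta_pos": [
    [0,0,0.2],
    [0,0,0.4],
    [0,0,0.6],
    [0,0,0.8],
    [0,0,0.8],
    [0,0,0.8],
    [0,0,0.6],
    [-0.8,0.4,0],
    [-1,0.5,0],
    [-1,0.5,0],
    [-1,0.5,0],
    [-1,0.5,0]
  ],
  "turn": [0,0,0,0,0,0,0,0,0,0,0,0]
}}

```text
time: 18.85
ee_pos: [0.4669, 0.0106, 0.1581]
eef_rot: [0.048, 0.999, 0.0, 0.0]
ft_force: [-0.4, 0.4, 1.2]
width: 0.0153
grip_force: 0.0
```

```bash
python3 - <<'E'
from h import *
s=read_state(); print(s["ee_pos"],s["width"])
c=camera("scene"); im=c["image"][120:240,210:380]; cv2.imwrite("pics/s7.png",cv2.resize(im,None,fx=4,fy=4)[...,::-1])
E
```

```text
[0.46691387 0.01064287 0.15807231] 0.015308542090566035
```

View pics/s7.png

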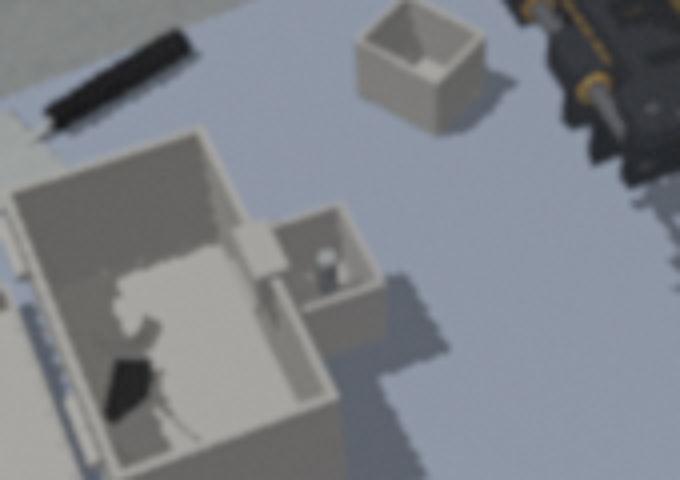

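The screw stands in the hanging cup (stem at crop (327,265)), the cup still hangs by its hook, and the gripper is clear.

```bash
python3 -c "
from bench import *
print(close_job())"
```

```text
the job is handed in; nothing more can be done
None
```

The cup hangs by its hook on the outside of the box's robot-facing wall with the thumbscrew standing in it, the plain cup, glue stick and scraper were not touched, and the job was handed in at about 19 s.

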